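Clear a jammed bearing from the feed chute

TASK

The lower of the two bearings in the feed chute is stuck at the outlet, under the yellow keeper lips. Nudge it back up the chute just until the orange sprung catch snaps out behind it, without crushing the other bearing against the stop rod above; let go so that it rests in the open bay, then lift it out and lay it gently, flat, in the red tray. The other bearing must stay in the chute; leave the things standing behind alone.

Things in the scene. Friction and masses are not known exactly. Their poses are not given: they have to be found in the camera images.
- bearing_jam: the jammed ball bearing, the lower of two alike: steel disc, 52 mm outside diameter, 15 mm thick, 0.13 kg (the bore is not for gripping; take it by the outer rim). Origin at the centre of its underside, z along its axis. It lies flat on the sloping trough floor, its rim against the two black outlet rollers.
- bearing_wait: the waiting bearing, same kind, origin likewise; it lies in the trough just uphill of the jammed one, touching it, and is pushed up along with it. When the lower one is lifted out it slides down to the catch by itself; that is fine.
- trough: sloping aluminium trough of the feed chute, on a heavy fixed stand. Origin mid-floor at the open low end, 34 mm above the table; x runs up the 15 degree slope, y across, z square to the floor (floor z = 0). 185 mm long; channel 55 mm wide between low rails (tops 2.5 mm above the floor, outsides 31.5 mm off the middle). The floor is polished: a bearing let go slides down by itself.
- reject_tray: red plastic tray, open, 125 x 125 x 18 mm, walls and floor 4 mm, 0.6 kg, not fixed; it stands left of the chute. A tall black bag stands between the robot and the chute: keep the hand clear of it. Origin at the centre of its underside.
- plug_box: red carton 52 x 100 x 28 mm, bystander; origin under its centre
- brake_pad: brake pad 50 x 128 x 16 mm, bystander; origin under its centre
- bulb_box: yellow carton 42 x 42 x 62 mm, bystander; origin under its centre
- outlet (a point): low end of the trough, mid-floor (axes as the trough). At x = 14 mm two black rollers, 12 mm thick, leave a 40 mm outlet, too narrow for the bearing: its centre sits at x = 33 mm, its lower edge at x = 7 mm. Shut fingers lowered beyond the low end can push that edge and follow it up between rollers and lips.
- lip_end (a point): mid-floor where the keeper lips end and the open bay begins, 46 mm up the trough. Below it (x = 5 to 46 mm) cheeks 21 mm high carry yellow lips, 18 to 21 mm above the floor, with a 41 mm slot between: a bearing there cannot be lifted. Uphill of it only the 2.5 mm rails stand beside a bearing, which lifts freely once its centre is 17 mm past this point.
- catch_zone (a point): on the +y rail, mid-range of the catch: orange sprung nose, 6 mm radius, 3 mm high, jutting 7 mm into the channel at x = 53 to 68 mm of the trough, unknown; a low block and bar (2.5 mm) outside the rail carry it and the stop rod. A bearing meets it 16 mm before the nose, needs 4 to 10 N to pass, least once its centre is past the nose; 8 mm beyond, it is kicked on and held 13 to 17 mm past.
- top_end (a point): upper end of the trough, mid-floor, open. Below it a thin steel stop rod crosses the channel 8 mm above the floor, its lower side always 96 mm uphill of the catch nose (it moves with the catch's setting): the waiting bearing meets it when the nudged one is about 18 mm past the nose. Pressing on from there crushes the bearings (limit 12 N between them).
Not all that is in view belongs to the job. What is shaped like the bearing_jam but pink is not meant.

How it is judged:
By the outcome, as a careful person would: the job done as asked, in the order asked, and still so for the second after the job is handed in, with the robot touching nothing.
It also fails if it takes over 64 s, if anything falls off the work surface, if the arm or the gripper's body presses on something with over 40 N, if the wrist force passes 120 N, or if a joint passes its speed limit or range.

ROBOT

A 7-joint arm with a two-finger parallel gripper is mounted at the origin on a cart in front of the work surface, level with it; the furniture and walls round the work are solid. World frame = base frame: x ahead of the robot, y to its left, z up, the work surface at z = 0. Lengths are in m, angles in degrees, forces in N, time in s.
With the tool pointing down it reaches from about 0.425 to 1.025 m from the base axis. Payload 9.4 kg.
Tool frame: the origin (TCP) lies at the very end of the fingers, on their centre line; the grasp point (between the pads) lies 19 mm behind it; z points along the fingers, y is the line along which they close (so a half turn about z gives the same grasp; the last joint's range is limited). The gripper opens to 85 mm and grips with 20 to 120 N. Pads are 22 mm wide; open, the fingers measure 114 mm over their backs; the gripper's body (76 mm by 85 mm) begins 54 mm behind the grasp point. The pads swing forward as they close: fully open they stand 13 mm farther back than shut.
Start: joints at [-71.774, 34.337, -0.143, 91.639, 0.103, 54.024, -4.572], TCP at [0.279, 0.669, 0.231] pointing down, gripper open.
Joint ranges: [-147.43, 147.43], [-19.82, 112.94], [-74.19, 73.91], [6.32, 146.72], [-59.91, 239.91], [6.04, 106.73], [-150.56, 150.56]. Speed limits (degrees/s): [127.2, 127.2, 172.46, 172.46, 180, 180, 180].

INTERFACE

Orientations are given as [roll, pitch, yaw] about the fixed x, y, z axes, in that order (R = Rz(yaw) Ry(pitch) Rx(roll)).
In Python, from rig import telemetry, cams, sign_off gives the robot as it stands.
- The arm moves only by the tool carry_out, never from a script. Its arguments are lists of equal length, an entry for each row: "linear": the shift along the tool's x, y, z as a fraction of full scale, a list of three; "turn": the turn, a rotation vector about the tool's x, y, z as a fraction of full scale, a list of three. A call has 1 to 5 rows; each row shifts and turns the commanded pose from where the row before left it, along the tool's axes as they then stand; what a row does not reach is not made up. Full scale, the value 1, is 30 mm for a shift and 10 degrees for a turn. A row lasts 1/8 s, in which the tool goes at most 62.5 mm and 10.7 degrees, less where a joint would pass 70% of its speed; a pose out of reach is approached as far as the arm can. A call with a number of a shift or a turn outside -1 to 1 is refused whole. A call with a gripper value outside its range is refused whole. "jaw" is the opening, from 0 (shut) to 1 (fully open), set as the call begins (left out, the last holds). The fingers move at their own pace and stop on an object; "force" is the grip in N (left out, the last holds). Time passes only in rows, so rows that do not move let the fingers close. It gives the time, the measured TCP pose, the force, the opening and the grip force at its end, in the units of the state.
- telemetry.observe(): the state, without advancing time (a new reading comes with each control period).
- cams.camera(name): name is "scene" or "top" or "wrist"; returns a dict with "img" (420x560x3 uint8, red, green, blue), "depth" (420x560 float32, m along the optical axis (not along the pixel's ray), 0 where there is no reading), "fx", "fy", "cx", "cy" (pixels), "cam_to_world" (4x4, takes a point from camera to world coordinates). Camera axes: x right, y up, looking along -z (the intrinsics and any distortion apply to the point x, -y, -z); pixel columns grow to the right and rows downward; lengths in m; the calibration is good to about 2 mm. A picture is of the moment at which its call begins.
- sign_off(): hands the job in; it is judged then, once.
The state is a dict: "time_s": time; "q": joint angles; "qd": joint speeds; "tau": joint torques, N m; "position": TCP position; "tool_rot": TCP orientation; "wrist_force": force on the tool from outside, world axes, zero at the start; "moment": the same for the moment, N m; "width": finger opening in m; "grip_force": force on a finger pad.
Only numpy, scipy, OpenCV 4.12 (cv2) and the standard library are available. Lean on these libraries where they do the work, as an engineer would, in place of code of your own. Each camera call takes 0.05 s, during which the arm holds its last target. There are 200 camera calls.

## Working session

There is one attempt and no reset: what is moved stays moved. The work goes in short steps, Python scripts to look and compute and a tool call to move; the robot and the scene stay as the last step left them, time stands still between calls to the robot, and variables do not carry over. Pictures are saved under pics/ and viewed, at most 10 in all, crops included, and the job is handed in when it is done.

Besides the shell and the picture viewer there is one more tool, called after ">>>" as name(argument=value, ...), one argument or row to a line, values as JSON. carry_out: Moves the arm, as the interface text tells. Its arguments: {"type":"object","properties":{"linear":{"type":"array","items":{"type":"array","items":{"type":"number","minimum":-1,"maximum":1}}},"turn":{"type":"array","items":{"type":"array","items":{"type":"number","minimum":-1,"maximum":1}}},"jaw":{"type":"number"},"force":{"type":"number"}},"required":["linear","turn"]}

```bash
mkdir -p pics; ls; python3 - <<'E'
from rig import telemetry,cams
import cv2,numpy as np
print(telemetry.observe())
ims=[]
for n in ["scene","top"]:
    c=cams.camera(n); np.savez(f"{n}0.npz",**c); cv2.imwrite(f"pics/{n}0.png",c["img"][:,:,::-1])
    print(n,c["fx"],c["fy"],c["cx"],c["cy"],c["cam_to_world"].round(4).tolist(),[k for k in c])
E
```

```text
pics
{'time_s': 0.0, 'q': array([-71.77371085,  34.38550698,  -0.14867385,  91.67929808,
         0.1041188 ,  54.02403293,  -4.57073129]), 'qd': array([-0.06078361, -0.03906337, -0.05979603,  0.07712702,  0.01893648,
       -0.11938601,  0.01566387]), 'tau': array([ 1.09720335e-03, -7.76462746e+01,  1.56565212e+00, -2.58000845e+01,
        1.24232116e-02,  9.06215835e-03, -1.78034816e-05]), 'position': array([0.27867023, 0.66880699, 0.23041391]), 'tool_rot': array([-1.79911595e+02,  7.26810843e-03,  1.57386974e+02]), 'wrist_force': array([0.3315256 , 0.7079861 , 0.17067219]), 'moment': array([ 0.01527734, -0.05259411, -0.02470269]), 'grip_force': 0.0, 'width': 0.08579911897566536}
scene 446.4061855846614 446.4061855846614 280.01569629448824 212.06075789099626 [[0.9861, -0.1447, 0.0813, 0.6862], [0.166, 0.8451, -0.5082, -0.4834], [0.0048, 0.5146, 0.8574, 0.9556], [0.0, 0.0, 0.0, 1.0]] ['img', 'depth', 'fx', 'fy', 'cx', 'cy', 'cam_to_world']
top 397.6153666712372 397.6153666712372 283.873913216546 208.52988129235135 [[-0.016, 0.9964, -0.0831, 0.5188], [-0.9999, -0.0161, -0.0001, 0.0312], [-0.0015, 0.0831, 0.9965, 0.9264], [0.0, 0.0, 0.0, 1.0]] ['img', 'depth', 'fx', 'fy', 'cx', 'cy', 'cam_to_world']
```

View pics/scene0.png

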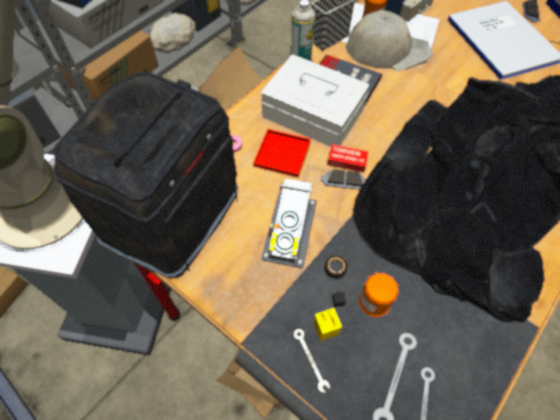

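View pics/top0.png

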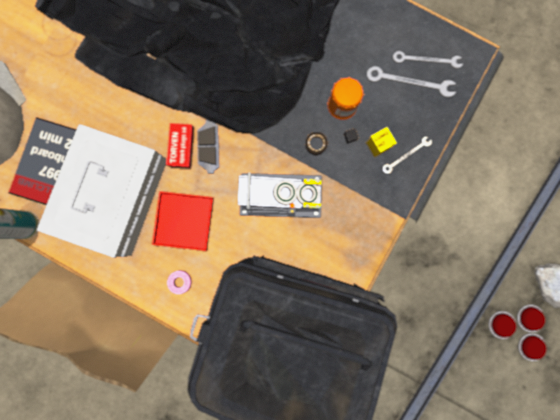

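The scene view shows the chute at about (290,222), the tray at (282,152) and the bag at (150,165). In the top view the chute spans cols 238-322 and rows 173-217. There the two steel bearings are at (285,192) and (307,194), the orange catch at (291,208), the red tray at (184,221) and the pink ring at (178,282), which isn't meant. The low end with the yellow lips is on the right, towards world −y, so (307,194) fits bearing_jam. I'll confirm that in an enlarged crop and measure.

```bash
cat > h.py <<'E'
import numpy as np,cv2
def load(n): return dict(np.load(n+".npz"))
def world(c,u,v,d=None):
    """pixel (+depth) -> world"""
    d=c["depth"][int(round(v)),int(round(u))] if d is None else d
    p=np.array([(u-c["cx"])/c["fx"]*d,-(v-c["cy"])/c["fy"]*d,-d,1]); return (c["cam_to_world"]@p)[:3]
def onplane(c,u,v,p0,n):
    o=c["cam_to_world"][:3,3]; r=world(c,u,v,1.)-o
    return o+r*(np.dot(np.subtract(p0,o),n)/np.dot(r,n))
def pix(c,P):
    q=np.linalg.inv(c["cam_to_world"])@np.append(P,1); return c["cx"]-c["fx"]*q[0]/q[2], c["cy"]+c["fy"]*q[1]/q[2]
def cloud(c):
    v,u=np.mgrid[:420,:560]; d=c["depth"]
    p=np.stack([(u-c["cx"])/c["fx"]*d,-(v-c["cy"])/c["fy"]*d,-d,np.ones_like(d)],-1)
    w=(p@c["cam_to_world"].T)[...,:3]; w[d==0]=np.nan; return w
E
python3 - <<'E'
from h import *
t=load("top0");s=load("scene0")
a=cv2.resize(t["img"][165:225,230:330],(700,420),interpolation=cv2.INTER_CUBIC)
b=cv2.resize(s["img"][170:275,255:325],(400,600),interpolation=cv2.INTER_CUBIC)
cv2.imwrite("pics/t1.png",a[:,:,::-1])
cv2.imwrite("pics/s1.png",b[:,:,::-1])
w=cloud(t)
print("table",w[300,180],w[230,260])
for r in (178,190,208): print(r,[w[r,c].round(3).tolist() for c in range(236,326,8)])
# bag
bag=w[255:420,190:395].reshape(-1,3); bag=bag[bag[:,2]>.1]; print("bag",np.nanmin(bag,0),np.nanmax(bag,0))
for y in np.arange(-.25,.3,.05):
    k=bag[abs(bag[:,1]-y)<.02]
    if len(k): print(round(y,2),k[:,0].max().round(3),k[:,2].max().round(3))
hsv=cv2.cvtColor(t["img"],cv2.COLOR_RGB2HSV)
m=cv2.inRange(hsv,(0,200,120),(6,255,255))|cv2.inRange(hsv,(174,200,120),(180,255,255)); m[:190]=0;m[255:]=0;m[:,:150]=0;m[:,220:]=0
cs=max(cv2.findContours(m,0,2)[0],key=cv2.contourArea); r=cv2.minAreaRect(cs); print(r)
for q in cv2.boxPoints(r): print("tray",onplane(t,*q,[0,0,.018],[0,0,1]))
E
```

```text
table [ 0.38880234  0.27385575 -0.00301714] [ 0.54682748  0.08789185 -0.00287401]
178 [[0.67, 0.143, -0.002], [0.657, 0.116, 0.077], [0.657, 0.099, 0.073], [0.657, 0.082, 0.071], [0.658, 0.065, 0.065], [0.658, 0.048, 0.065], [0.667, 0.03, 0.007], [0.667, 0.011, 0.006], [0.667, -0.008, 0.005], [0.666, -0.026, 0.008], [0.665, -0.045, 0.009], [0.666, -0.064, 0.001]]
190 [[0.642, 0.143, -0.001], [0.63, 0.116, 0.081], [0.631, 0.1, 0.072], [0.632, 0.083, 0.068], [0.632, 0.065, 0.062], [0.63, 0.048, 0.076], [0.632, 0.03, 0.056], [0.631, 0.013, 0.065], [0.631, -0.005, 0.061], [0.634, -0.024, 0.038], [0.632, -0.041, 0.05], [0.638, -0.064, -0.003]]
208 [[0.599, 0.143, -0.0], [0.598, 0.124, 0.005], [0.592, 0.1, 0.075], [0.592, 0.083, 0.07], [0.592, 0.066, 0.067], [0.592, 0.049, 0.062], [0.592, 0.031, 0.056], [0.592, 0.013, 0.053], [0.596, -0.006, 0.006], [0.596, -0.025, 0.008], [0.592, -0.04, 0.043], [0.596, -0.063, -0.001]]
bag [ 0.24721802 -0.14058934  0.10000793] [0.49747422 0.18284262 0.38240024]
-0.15 0.41 0.313
-0.1 0.444 0.375
-0.05 0.46 0.382
-0.0 0.476 0.382
0.05 0.492 0.382
0.1 0.497 0.379
0.15 0.472 0.334
0.2 0.386 0.296
((182.48513793945312, 220.7160186767578), (53.841365814208984, 53.536170959472656), 7.305758953094482)
tray [0.51864928 0.33198764 0.018     ]
tray [0.64020845 0.31770409 0.018     ]
tray [0.62236243 0.1947583  0.018     ]
tray [0.50119687 0.2103726  0.018     ]
```

View pics/t1.png

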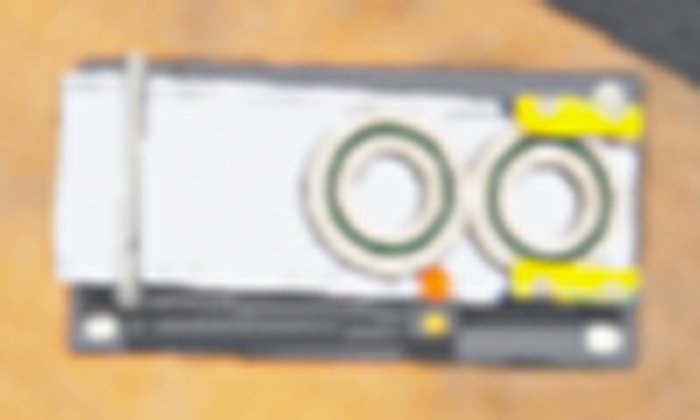

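View pics/s1.png

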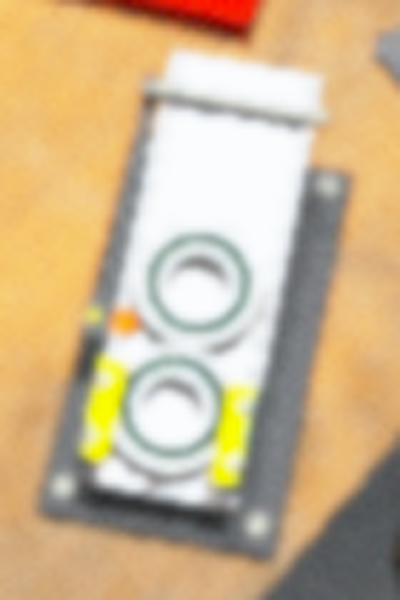

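The top crop confirms it. The lower bearing is at crop (549,200), between the yellow lips, and the waiting one at (387,193) is uphill. The orange nose is at (433,283) on the robot side, the stop rod is at crop col 132, and the outlet is at right. The scene crop agrees, with the jammed one at (172,410), between the lips. Next I'll fit the trough frame.

```bash
cat > fit.py <<'E'
from h import *
from scipy.optimize import least_squares
def frame(ox,oy,psi):
    s,c=np.sin(np.radians(15)),np.cos(np.radians(15))
    X=np.array([np.cos(psi)*c,np.sin(psi)*c,s]); Y=np.array([-np.sin(psi),np.cos(psi),0]); 
    return np.array([ox,oy,.034]),np.stack([X,Y,np.cross(X,Y)],1)
def tr(c,u,v,f,z): # pixel -> trough coords on plane z
    O,R=f; return R.T@(onplane(c,u,v,O+R[:,2]*z,R[:,2])-O)
E
python3 - <<'E'
from fit import *
f=frame(.628,-.06,np.radians(91))
for name in ("top","scene"):
    c=load(name+"0"); hsv=cv2.cvtColor(c["img"],cv2.COLOR_RGB2HSV)
    # window
    box=(165,225,230,330) if name=="top" else (170,275,255,325)
    win=np.zeros((420,560),np.uint8); win[box[0]:box[1],box[2]:box[3]]=255
    white=cv2.inRange(hsv,(0,0,185),(180,45,255))&win
    yel=cv2.inRange(hsv,(24,150,150),(36,255,255))&win
    org=cv2.inRange(hsv,(5,150,150),(16,255,255))&win
    vs,us=np.nonzero(white); 
    P=np.array([tr(c,u,v,f,.0025) for u,v in zip(us,vs)])
    for it in range(4):
        P=np.array([tr(c,u,v,f,.0025) for u,v in zip(us,vs)])
        E=[]
        for x0 in np.arange(.075 ,.165,.004):
            k=P[(abs(P[:,0]-x0)<.003)&(abs(P[:,1])<.045)]
            if len(k)>5: E.append((x0,np.percentile(k[:,1],98),np.percentile(k[:,1],2)))
        E=np.array(E); mid=(E[:,1]+E[:,2])/2; a,b=np.polyfit(E[:,0],mid,1)
        O,R=f; psi=np.arctan2(R[1,0],R[0,0])+a/np.cos(np.radians(15)); 
        O=O+R[:,1]*b; f=frame(O[0],O[1],psi)
    # correct along x with floor extent
    print(name,"O",f[0],"psi",np.degrees(np.arctan2(f[1][1,0],f[1][0,0])),"width",(E[:,1]-E[:,2]).mean(),"resid",(mid-a*E[:,0]-b).std())
    k=P[abs(P[:,1])<.02]; print("white x ext",np.percentile(P[:,0],[.5,99.5]))
    vs,us=np.nonzero(yel); Y=np.array([tr(c,u,v,f,.021) for u,v in zip(us,vs)])
    for s in(1,-1):
        k=Y[(Y[:,1]*s>0)&(abs(Y[:,1])<.04)]; print("lip",s,len(k),np.percentile(k,[3,97],axis=0)[:,:2].round(4).tolist())
    vs,us=np.nonzero(org); print("orange",len(us),[tr(c,u,v,f,.003).round(4)[:2].tolist() for u,v in zip(us,vs)])
    g=cv2.cvtColor(c["img"],cv2.COLOR_RGB2HSV); gr=cv2.inRange(g,(35,30,40),(95,255,200))&win
    vs,us=np.nonzero(gr);G=np.array([tr(c,u,v,f,.015) for u,v in zip(us,vs)])
    for lo,hi in((0.01,.059),(.06,.11)):
        k=G[(G[:,0]>lo)&(G[:,0]<hi)&(abs(G[:,1])<.022)]
        A=np.c_[2*k[:,:2],np.ones(len(k))]; sol=np.linalg.lstsq(A,(k[:,:2]**2).sum(1),rcond=None)[0]
        print("ring",len(k),sol[:2],np.sqrt(sol[2]+sol[0]**2+sol[1]**2))
E
```

```text
top O [ 0.62774668 -0.06000602  0.034     ] psi 89.40232714122013 width 0.06119315116693599 resid 0.001451295681797838
white x ext [0.0107854  0.19553624]
lip 1 49 [[0.0188, 0.0242], [0.0559, 0.032]]
lip -1 65 [[0.0148, -0.0259], [0.054, -0.0153]]
orange 7 [[0.081, 0.0276], [0.0787, 0.0276], [0.0742, 0.0297], [0.0788, 0.032], [0.0742, 0.0319], [0.0788, 0.0342], [0.0765, 0.0342]]
ring 11 [0.04226343 0.00356185] 0.019004342193458014
ring 15 [0.09427172 0.00195795] 0.018825802502054234
scene O [ 0.62589081 -0.05999818  0.034     ] psi 88.86998167888012 width 0.0614012997385968 resid 0.001546414716482755
white x ext [0.00555057 0.19183657]
lip 1 60 [[0.0155, 0.023], [0.0512, 0.0337]]
lip -1 52 [[0.0135, -0.0269], [0.0485, -0.0178]]
orange 48 [[0.2073, 0.0712], [0.2077, 0.0689], [0.2194, -0.0019], [0.2198, -0.0043], [0.2055, 0.066], [0.2059, 0.0637], [0.2063, 0.0613], [0.2067, 0.0589], [0.2071, 0.0566], [0.2165, -0.0], [0.2169, -0.0024], [0.2034, 0.0632], [0.2038, 0.0608], [0.2042, 0.0585], [0.2046, 0.0561], [0.205, 0.0537], [0.2054, 0.0514], [0.214, -0.0004], [0.2144, -0.0028], [0.2029, 0.0509], [0.2033, 0.0486], [0.2036, 0.0462], [0.204, 0.0438], [0.2044, 0.0415], [0.2048, 0.0391], [0.2115, -0.0009], [0.2119, -0.0032], [0.2015, 0.0434], [0.2019, 0.041], [0.2023, 0.0387], [0.2027, 0.0363], [0.2031, 0.034], [0.2035, 0.0316], [0.2039, 0.0292], [0.2086, 0.001], [0.209, -0.0013], [0.2014, 0.0288], [0.2018, 0.0264], [0.2022, 0.0241], [0.2025, 0.0217], [0.2029, 0.0194], [0.2061, 0.0006], [0.2065, -0.0017], [0.2032, 0.0025], [0.2036, 0.0002], [0.2007, 0.0021], [0.0771, 0.0252], [0.0748, 0.0248]]
ring 19 [0.04007641 0.00269257] 0.019133914565309433
ring 9 [0.09202587 0.0010941 ] 0.01860496617959233
```

```bash
cat > plan.py <<'E'
import numpy as np
from scipy.spatial.transform import Rotation as Ro
from rig import telemetry
def rot(rpy): return Ro.from_euler("xyz",rpy,degrees=True)
def troughrot(psi): # tool x up the slope, tool z into floor
    s,c=np.sin(np.radians(15)),np.cos(np.radians(15)); a=np.radians(psi)
    X=np.array([np.cos(a)*c,np.sin(a)*c,s]); Y=np.array([-np.sin(a),np.cos(a),0]); Z=np.cross(X,Y)
    return Ro.from_matrix(np.stack([X,-Y,-Z],1))
def plan(targets,p=None,R=None,step=.04,dec=2):
    """targets: (pos,Rotation); prints rows of tool-frame fractions, rounding carried along"""
    o=telemetry.observe()
    p=np.array(o["position"]) if p is None else p; R=rot(o["tool_rot"]) if R is None else R
    L=[];T=[]
    for tp,tR in targets:
        tp=np.array(tp,float); d=tp-p; w=(R.inv()*tR).as_rotvec(degrees=True)
        n=int(max(1,np.ceil(np.linalg.norm(d)/step),np.ceil(np.linalg.norm(w)/7)))
        while 1:
            pp,RR=p.copy(),R; l=[];t=[]
            for i in range(n):
                k=n-i
                a=np.round(RR.inv().apply(tp-pp)/k/.03,dec); b=np.round((RR.inv()*tR).as_rotvec(degrees=True)/k/10,dec)
                pp=pp+RR.apply(a*.03); RR=RR*Ro.from_rotvec(b*10,degrees=True); l.append(a.tolist());t.append(b.tolist())
            if np.abs(l).max()<=1 and np.abs(t).max()<=1: break
            n+=1
        p,R=pp,RR; L+=l;T+=t
    for i in range(0,len(L),5): print("linear",L[i:i+5],"\nturn  ",T[i:i+5])
    print(len(L),"rows, end",p.round(4))
E
python3 - <<'E'
from plan import *
from h import *
w=cloud(load("top0")); b=w[240:420,190:395].reshape(-1,3)
for x in np.arange(.40,.53,.01):
    k=b[(abs(b[:,0]-x)<.005)&(b[:,1]<.15)]; print(round(x,2),np.nanmax(k[:,2]).round(3),end="; ")
R=rot([180,0,88])
plan([([.52,.45,.45],rot([180,0,115])),([.61,.15,.45],rot([180,0,95])),([.62,-.06,.40],R)])
E
```

```text
0.4 0.382; 0.41 0.382; 0.42 0.351; 0.43 0.349; 0.44 0.346; 0.45 0.344; 0.46 0.342; 0.47 0.335; 0.48 0.318; 0.49 0.299; 0.5 0.27; 0.51 0.004; 0.52 0.004; linear [[-0.93, -0.33, -0.66], [-0.95, -0.27, -0.67], [-0.97, -0.2, -0.66], [-0.98, -0.14, -0.67], [-0.98, -0.07, -0.66]] 
turn   [[-0.0, 0.0, 0.39], [-0.0, 0.0, 0.38], [-0.0, 0.0, 0.39], [-0.0, 0.0, 0.38], [-0.0, 0.0, 0.39]]
linear [[-0.99, -0.01, -0.67], [-0.99, 0.06, -0.66], [-0.98, 0.13, -0.67], [-0.97, 0.19, -0.66], [-0.95, 0.25, -0.67]] 
turn   [[-0.0, 0.0, 0.38], [-0.0, 0.0, 0.39], [-0.0, 0.0, 0.38], [-0.0, 0.0, 0.39], [-0.0, 0.0, 0.38]]
linear [[-0.93, 0.32, -0.66], [-0.94, -0.14, -0.0], [-0.94, -0.11, -0.0], [-0.95, -0.08, -0.0], [-0.95, -0.05, -0.0]] 
turn   [[-0.01, 0.01, 0.39], [0.0, -0.0, 0.18], [0.0, -0.0, 0.18], [0.0, -0.0, 0.18], [0.0, -0.0, 0.18]]
linear [[-0.95, -0.02, -0.0], [-0.95, 0.01, -0.0], [-0.95, 0.04, -0.0], [-0.94, 0.08, -0.0], [-0.94, 0.1, -0.0]] 
turn   [[0.0, -0.0, 0.18], [0.0, -0.0, 0.18], [0.0, -0.0, 0.18], [0.0, -0.0, 0.18], [0.0, -0.0, 0.19]]
linear [[-0.94, 0.14, -0.0], [-0.93, 0.16, -0.01], [-0.88, -0.03, 0.21], [-0.88, -0.02, 0.21], [-0.88, -0.01, 0.21]] 
turn   [[0.0, -0.0, 0.18], [0.0, -0.01, 0.19], [0.0, 0.0, 0.09], [0.0, 0.0, 0.09], [0.0, 0.0, 0.09]]
linear [[-0.87, 0.01, 0.21], [-0.87, 0.02, 0.21], [-0.88, 0.03, 0.21], [-0.87, 0.05, 0.21], [-0.88, 0.05, 0.2]] 
turn   [[0.0, 0.0, 0.09], [0.0, 0.0, 0.08], [0.0, 0.0, 0.09], [0.0, 0.0, 0.08], [0.0, 0.0, 0.09]]
30 rows, end [ 0.6199 -0.0601  0.4001]
```

>>> carry_out(
  linear=[
    [-0.93,-0.33,-0.66],
    [-0.95,-0.27,-0.67],
    [-0.97,-0.2,-0.66],
    [-0.98,-0.14,-0.67],
    [-0.98,-0.07,-0.66],
  ],
  turn=[
    [0,0,0.39],
    [0,0,0.38],
    [0,0,0.39],
    [0,0,0.38],
    [0,0,0.39],
  ],
  jaw=0,
  force=30,
)

```text
time_s: 0.72
position: [0.3904, 0.568, 0.3327]
tool_rot: [180.0, -0.0, 137.8]
wrist_force: [1.2, -0.2, -0.4]
width: 0.0002
grip_force: 0.0
```

>>> carry_out(
  linear=[
    [-0.99,-0.01,-0.67],
    [-0.99,0.06,-0.66],
    [-0.98,0.13,-0.67],
    [-0.97,0.19,-0.66],
    [-0.95,0.25,-0.67],
  ],
  turn=[
    [0,0,0.38],
    [0,0,0.39],
    [0,0,0.38],
    [0,0,0.39],
    [0,0,0.38],
  ],
)

```text
time_s: 1.35
position: [0.4994, 0.4683, 0.4322]
tool_rot: [180.0, -0.0, 118.6]
wrist_force: [0.8, 1.2, 1.1]
width: -0.0002
grip_force: 0.0
```

>>> carry_out(
  linear=[
    [-0.93,0.32,-0.66],
    [-0.94,-0.14,0],
    [-0.94,-0.11,0],
    [-0.95,-0.08,0],
    [-0.95,-0.05,0],
  ],
  turn=[
    [0,0,0.39],
    [0,0,0.18],
    [0,0,0.18],
    [0,0,0.18],
    [0,0,0.18],
  ],
)

```text
time_s: 1.98
position: [0.5525, 0.3388, 0.4503]
tool_rot: [-180.0, 0.0, 107.7]
wrist_force: [-0.3, -0.2, 0.5]
width: -0.0
grip_force: 0.0
```

>>> carry_out(
  linear=[
    [-0.95,-0.02,0],
    [-0.95,0.01,0],
    [-0.95,0.04,0],
    [-0.94,0.08,0],
    [-0.94,0.1,0],
  ],
  turn=[
    [0,0,0.18],
    [0,0,0.18],
    [0,0,0.18],
    [0,0,0.18],
    [0,0,0.19],
  ],
)

```text
time_s: 2.6
position: [0.594, 0.2028, 0.4506]
tool_rot: [180.0, 0.0, 98.6]
wrist_force: [0.1, 0.2, -0.5]
width: -0.0001
grip_force: 0.0
```

>>> carry_out(
  linear=[
    [-0.94,0.14,0],
    [-0.93,0.16,0],
    [-0.88,-0.03,0.21],
    [-0.88,-0.02,0.21],
    [-0.88,-0.01,0.21],
  ],
  turn=[
    [0,0,0.18],
    [0,0,0.19],
    [0,0,0.09],
    [0,0,0.09],
    [0,0,0.09],
  ],
)

```text
time_s: 3.22
position: [0.6135, 0.0695, 0.4311]
tool_rot: [-180.0, 0.0, 92.2]
wrist_force: [-0.6, -0.8, 0.4]
width: 0.0002
grip_force: 0.0
```

>>> carry_out(
  linear=[
    [-0.87,0.01,0.21],
    [-0.87,0.02,0.21],
    [-0.88,0.03,0.21],
    [-0.87,0.05,0.21],
    [-0.88,0.05,0.2],
  ],
  turn=[
    [0,0,0.09],
    [0,0,0.08],
    [0,0,0.09],
    [0,0,0.08],
    [0,0,0.09],
  ],
)

```text
time_s: 3.85
position: [0.6199, -0.0617, 0.4001]
tool_rot: [180.0, 0.0, 87.9]
wrist_force: [0.3, -0.1, -0.2]
width: -0.0004
grip_force: 0.0
```

```bash
python3 - <<'E'
from rig import cams,telemetry
import numpy as np,cv2
print(telemetry.observe()["q"].round(1))
for n in("wrist","scene"):
    c=cams.camera(n); np.savez(n+"1.npz",**c)
    if n=="wrist": print(c["fx"],c["cam_to_world"].round(3).tolist())
    cv2.imwrite(f"pics/{n}1.png",c["img"][:,:,::-1])
w=cv2.imread("pics/wrist1.png");s=cv2.imread("pics/scene1.png")
cv2.imwrite("pics/c1.png",np.vstack([np.hstack([w[:,:],s[:,:240]])]))
E
```

```text
[-18.5  20.2  27.2  94.5  -9.8  67.7   8.9]
314.66175669763777 [[0.999, 0.034, 0.011, 0.623], [-0.036, 0.953, 0.3, 0.015], [-0.0, -0.3, 0.954, 0.543], [0.0, 0.0, 0.0, 1.0]]
```

View pics/c1.png

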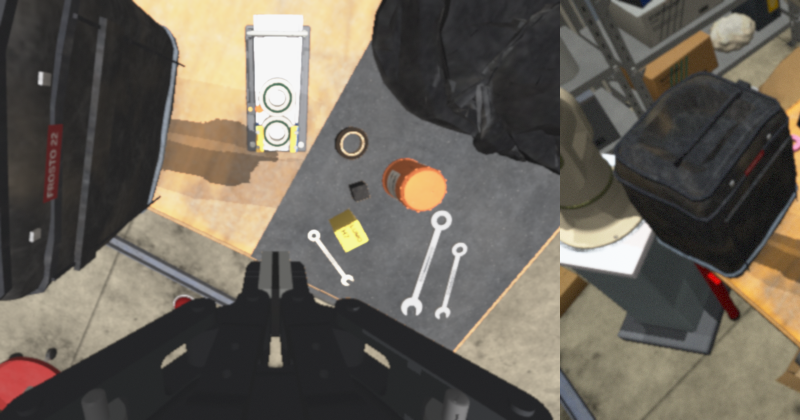

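The wrist view shows the chute at (278,85), with the jammed bearing at (277,131) inside the lips at the near end. I'll tilt to the slope and hover beyond the outlet.

```bash
python3 - <<'E'
from plan import *
from fit import frame
O,R=frame(.6237,-.052,np.radians(88.6))
T=troughrot(88.6)
plan([(O+R@[-.04,0,.16],T),(O+R@[-.04,0,.06],T)])
E
```

```text
linear [[-0.28, 0.02, 0.92], [-0.31, 0.02, 0.91], [-0.34, 0.02, 0.91], [-0.37, 0.02, 0.89], [-0.4, 0.02, 0.88]] 
turn   [[0.0, 0.19, -0.01], [0.0, 0.19, -0.01], [0.0, 0.19, -0.01], [0.0, 0.19, -0.01], [0.0, 0.19, -0.01]]
linear [[-0.43, 0.02, 0.87], [-0.46, 0.02, 0.85], [-0.48, 0.02, 0.83], [-0.0, 0.0, 0.83], [-0.0, 0.0, 0.84]] 
turn   [[0.0, 0.19, -0.01], [0.0, 0.18, -0.02], [0.01, 0.19, -0.01], [-0.0, -0.0, -0.0], [-0.0, -0.0, -0.0]]
linear [[-0.0, 0.0, 0.83], [-0.0, 0.0, 0.84]] 
turn   [[-0.0, -0.0, -0.0], [-0.0, -0.0, -0.0]]
12 rows, end [ 0.6223 -0.1061  0.0816]
```

>>> carry_out(
  linear=[
    [-0.28,0.02,0.92],
    [-0.31,0.02,0.91],
    [-0.34,0.02,0.91],
    [-0.37,0.02,0.89],
    [-0.4,0.02,0.88],
  ],
  turn=[
    [0,0.19,-0.01],
    [0,0.19,-0.01],
    [0,0.19,-0.01],
    [0,0.19,-0.01],
    [0,0.19,-0.01],
  ],
)

```text
time_s: 4.58
position: [0.6218, -0.1019, 0.2611]
tool_rot: [179.9, -9.6, 88.5]
wrist_force: [-0.0, 0.3, -0.3]
width: 0.0003
grip_force: 0.0
```

>>> carry_out(
  linear=[
    [-0.43,0.02,0.87],
    [-0.46,0.02,0.85],
    [-0.48,0.02,0.83],
    [0,0,0.83],
    [0,0,0.84],
  ],
  turn=[
    [0,0.19,-0.01],
    [0,0.18,-0.02],
    [0.01,0.19,-0.01],
    [0,0,0],
    [0,0,0],
  ],
)

```text
time_s: 5.2
position: [0.6234, -0.1143, 0.1295]
tool_rot: [180.0, -15.1, 88.9]
wrist_force: [0.3, 0.2, -0.7]
width: 0.0002
grip_force: 0.0
```

>>> carry_out(
  linear=[
    [0,0,0.83],
    [0,0,0.84],
    [0,0,0],
    [0,0,0],
  ],
  turn=[
    [0,0,0],
    [0,0,0],
    [0,0,0],
    [0,0,0],
  ],
)

```text
time_s: 5.7
position: [0.6239, -0.1016, 0.0828]
tool_rot: [179.9, -15.1, 88.9]
wrist_force: [0.1, 1.0, 0.6]
width: 0.0003
grip_force: 0.0
```

```bash
python3 - <<'E'
from rig import cams,telemetry
import numpy as np,cv2
o=telemetry.observe();print(o["q"].round(1),o["position"],o["tool_rot"])
for n in("wrist","scene","top"):
    c=cams.camera(n); np.savez(n+"2.npz",**c); cv2.imwrite(f"pics/{n}2.png",c["img"][:,:,::-1])
w=cv2.imread("pics/wrist2.png");s=cv2.imread("pics/scene2.png")
cv2.imwrite("pics/c2.png",np.vstack([np.hstack([w,s[:,40:280]])]))
E
```

```text
[  4.4  40.9  11.3 109.1 -36.2  39.7  42.2] [ 0.6239112  -0.10161336  0.08276803] [179.91648221 -15.08148889  88.9077344 ]
```

View pics/c2.png

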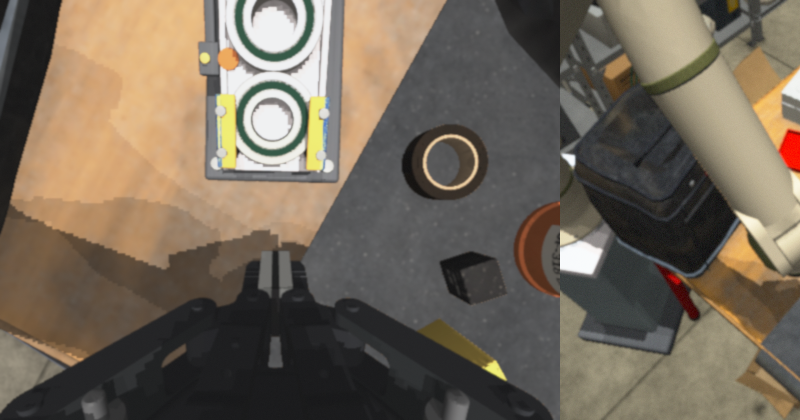

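The wrist view shows the jammed bearing at (269,119) between the lips, the orange nose at (229,59), the trough's low end at about row 170, and the shut fingertips at (276,253). I'll measure here and check the forearm's clearance over the bag.

```bash
cat > meas.py <<'E'
from fit import *
def meas(c,f,win=(0,200,190,350),verbose=1):
    hsv=cv2.cvtColor(c["img"],cv2.COLOR_RGB2HSV); W=np.zeros((420,560),np.uint8); W[win[0]:win[1],win[2]:win[3]]=255
    out={}
    def pts(m,z): v,u=np.nonzero(m&W); return np.array([tr(c,a,b,f,z) for a,b in zip(u,v)])[:,:2]
    Y=pts(cv2.inRange(hsv,(24,150,120),(36,255,255)),.021)
    for s in(1,-1):
        k=Y[(Y[:,1]*s>.012)&(abs(Y[:,1])<.04)&(Y[:,0]<.06)]; print("lip",len(k),(np.percentile(k,[3,97],axis=0)*1e3).round(1).tolist())
    G=cv2.inRange(hsv,(40,60,30),(90,255,200))
    P=pts(G,.015)
    for lo,hi in((0,.06),(.06,.115)):
        k=P[(P[:,0]>lo)&(P[:,0]<hi)&(abs(P[:,1])<.024)]
        if len(k)<8: continue
        A=np.c_[2*k,np.ones(len(k))]; s=np.linalg.lstsq(A,(k**2).sum(1),rcond=None)[0]
        print("ring",len(k),(s[:2]*1e3).round(1),"r",round(1e3*np.sqrt(s[2]+s[0]**2+s[1]**2),1))
    o=cv2.inRange(hsv,(5,150,150),(16,255,255)); v,u=np.nonzero(o&W)
    if len(u):
        q=pts(o,.003); q=q[(q[:,1]>.01)&(q[:,1]<.035)&(q[:,0]<.1)]; print("nose",len(q),(q.mean(0)*1e3).round(1),(q.min(0)*1e3).round(1),(q.max(0)*1e3).round(1))
E
python3 - <<'E'
from meas import *
f=frame(.6237,-.052,np.radians(88.6))
c=load("wrist2"); meas(c,f)
print("top mid",tr(c,271,14,f,.0025))
w=cloud(load("scene2")).reshape(-1,3)
# arm over bag
for x in np.arange(.25,.62,.04):
    k=w[(abs(w[:,0]-x)<.01)&(w[:,1]>-.2)&(w[:,1]<.3)&(w[:,2]>.395)]
    if len(k)>5: print(x.round(2),"arm z",np.percentile(k[:,2],[3,50,97]).round(3),"y",np.percentile(k[:,1],[3,97]).round(3))
E
```

```text
Traceback (most recent call last):
  File "meas.py", line 8, in meas
    k=Y[(Y[:,1]*s>.012)&(abs(Y[:,1])<.04)&(Y[:,0]<.06)]; print("lip",len(k),(np.percentile(k,[3,97],axis=0)*1e3).round(1).tolist())
                                                                             ~~~~~~~~~~~~~^^^^^^^^^^^^^^^^^
IndexError: index -1 is out of bounds for axis 0 with size 0
```

```bash
python3 - <<'E'
from meas import *
f=frame(.6237,-.052,np.radians(88.6)); O,R=f
c=load("wrist2"); print(c["cam_to_world"].round(4).tolist(),list(c))
for n,u,v,z in[("jam",269,119,.015),("wait",273,17,.015),("nose",229,59,.003),("lipL",226,131,.021),("lipR",317,135,.021),("tip",276,253,0)]:
    print(n,(tr(c,u,v,f,z)*1e3).round(1),"depth->",((R.T@(world(c,u,v)-O))*1e3).round(1))
w=cloud(load("scene2")).reshape(-1,3)
for x in np.arange(.25,.62,.04):
    k=w[(abs(w[:,0]-x)<.01)&(w[:,1]>-.2)&(w[:,1]<.3)&(w[:,2]>.395)]
    if len(k)>5: print(x.round(2),"arm z",np.percentile(k[:,2],[3,50,97]).round(3),"y",np.percentile(k[:,1],[3,97]).round(3))
E
```

```text
[[0.9998, 0.0195, -0.0005, 0.6252], [-0.0194, 0.9989, 0.0418, -0.0645], [0.0013, -0.0418, 0.9991, 0.2407], [0.0, 0.0, 0.0, 1.0]] ['img', 'depth', 'fx', 'fy', 'cx', 'cy', 'cam_to_world']
jam [35.5  1.6 15. ] depth-> [35.   1.9 -0.1]
wait [87.2 -0.5 15. ] depth-> [91.2 -0.4 -1.4]
nose [68.5 25.   3. ] depth-> [68.6 25.1  2.4]
lipL [29.  25.7 21. ] depth-> [29.  25.8 20.7]
lipR [ 27.1 -25.7  21. ] depth-> [ 27.  -25.8  20.1]
tip [-56.5  -3.    0. ] depth-> [-24.1  -2.6  67.1]
0.25 arm z [0.49  0.516 0.549] y [-0.097 -0.049]
0.29 arm z [0.538 0.575 0.612] y [-0.104 -0.059]
0.33 arm z [0.586 0.629 0.667] y [-0.109 -0.065]
0.37 arm z [0.629 0.652 0.669] y [-0.104 -0.063]
0.45 arm z [0.648 0.685 0.703] y [-0.153 -0.137]
0.49 arm z [0.594 0.668 0.703] y [-0.177 -0.135]
0.53 arm z [0.532 0.634 0.673] y [-0.194 -0.11 ]
0.57 arm z [0.528 0.571 0.6  ] y [-0.198 -0.13 ]
0.61 arm z [0.485 0.507 0.529] y [-0.199 -0.146]
```

```bash
python3 - <<'E'
from meas import *
c=load("wrist2"); h=cv2.cvtColor(c["img"],cv2.COLOR_RGB2HSV)
print(h[131,226],h[135,317],h[59,229], c["img"][119,232:310:3].tolist(), h[119,232:310:3].tolist())
E
sed -i 's/(24,150,120),(36,255,255)/(22,110,110),(38,255,255)/; s/(40,60,30),(90,255,200)/(40,80,20),(95,255,150)/' meas.py
python3 - <<'E'
from meas import *
meas(load("wrist2"),frame(.6237,-.052,np.radians(88.6)))
E
```

```text
[ 29 131 240] [ 30 130 240] [ 16 153 237] [[239, 236, 116], [195, 164, 80], [51, 83, 67], [57, 90, 72], [218, 218, 212], [240, 241, 238], [211, 212, 206], [227, 224, 223], [240, 240, 240], [240, 241, 242], [240, 241, 242], [240, 241, 242], [240, 241, 242], [240, 241, 242], [240, 241, 242], [240, 241, 242], [240, 241, 242], [240, 241, 242], [238, 238, 240], [185, 177, 175], [156, 151, 149], [238, 238, 236], [239, 240, 238], [158, 165, 152], [53, 86, 69], [71, 71, 49]] [[29, 131, 239], [22, 150, 195], [75, 98, 83], [74, 93, 90], [30, 7, 218], [40, 3, 241], [35, 7, 212], [8, 4, 227], [0, 0, 240], [105, 2, 242], [105, 2, 242], [105, 2, 242], [105, 2, 242], [105, 2, 242], [105, 2, 242], [105, 2, 242], [105, 2, 242], [105, 2, 242], [120, 2, 240], [6, 14, 185], [9, 11, 156], [30, 2, 238], [45, 2, 240], [46, 20, 165], [75, 98, 86], [30, 79, 71]]
lip 908 [[9.7, 20.7], [47.5, 27.9]]
lip 901 [[8.8, -27.7], [46.3, -20.6]]
ring 913 [35.1 -0.1] r 18.9
ring 786 [86.7 -1. ] r 18.9
nose 298 [68.7 25.6] [63.7 20.3] [73.8 30.9]
```

```bash
cat >> plan.py <<'E'
from fit import frame
PSI=87.8
O,RT=frame(.6237,-.0500,np.radians(PSI)); T=troughrot(PSI)
def P(x,y,z): return O+RT@(np.array([x,y,z])/1e3)
def here():
    o=telemetry.observe(); print("trough mm",(RT.T@(o["position"]-O)*1e3).round(1),"rot",(T.inv()*rot(o["tool_rot"])).as_rotvec(degrees=True).round(2),"F trough",(RT.T@o["wrist_force"]).round(2),"t",o["time_s"],"w",o["width"])
E
python3 - <<'E'
from plan import *
here()
plan([(P(-35,0,35),T),(P(-35,0,5),T),(P(-18,0,5),T)],step=.02)
E
```

```text
trough mm [-37.1  -2.3  60.9] rot [ 0.15  0.07 -1.07] F trough [-0.7  -0.42 -0.17] t 5.85 w -0.0001802061327762872
linear [[0.04, -0.04, 0.43], [0.03, -0.03, 0.43], [0.0, -0.0, 0.5], [0.0, -0.0, 0.5], [0.57, -0.0, 0.0]] 
turn   [[-0.01, -0.0, 0.05], [-0.01, -0.01, 0.06], [0.0, 0.0, -0.0], [0.0, 0.0, -0.0], [0.0, 0.0, -0.0]]
5 rows, end [ 0.6231 -0.0687  0.0343]
```

>>> carry_out(
  linear=[
    [0.04,-0.04,0.43],
    [0.03,-0.03,0.43],
    [0,0,0.5],
    [0,0,0.5],
    [0,0,0],
  ],
  turn=[
    [-0.01,0,0.05],
    [-0.01,-0.01,0.06],
    [0,0,0],
    [0,0,0],
    [0,0,0],
  ],
)

```text
time_s: 6.48
position: [0.621, -0.084, 0.0271]
tool_rot: [-179.8, -15.0, 87.8]
wrist_force: [-0.4, 0.3, 0.2]
width: -0.0002
grip_force: 0.0
```

```bash
python3 - <<'E'
from plan import *
from rig import cams
import cv2
here()
for n in("wrist","scene"):
    c=cams.camera(n); np.savez(n+"3.npz",**c)
    cv2.imwrite(f"pics/{n}3.png",c["img"][:,:,::-1])
a=cv2.imread("pics/wrist3.png")
b=cv2.resize(cv2.imread("pics/scene3.png")[170:275,255:325],(240,360))
o=np.zeros((420,800,3),np.uint8); o[:,:560]=a; o[:360,560:]=b; cv2.imwrite("pics/c3.png",o)
E
```

```text
trough mm [-34.7   1.4   2.2] rot [0.2  0.04 0.05] F trough [0.32 0.46 0.16] t 6.475 w -0.00016030436221493887
```

View pics/c3.png

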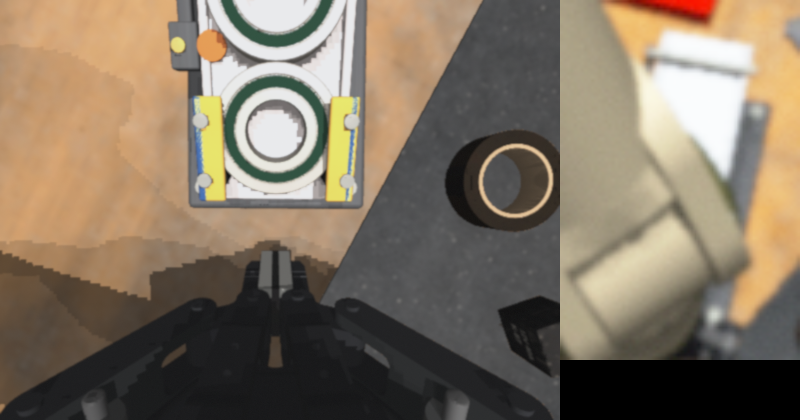

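```bash
python3 - <<'E'
from meas import *
from plan import O,RT,plan,P,T
c=load("wrist3")
meas(c,(O,RT),(0,210,180,370))
for u,v in((300,50),(230,170),(276,205),(276,198),(276,192)): print((tr(c,u,v,(O,RT),0)*1e3).round(1),(RT.T@(world(c,u,v)-O)*1e3).round(1))
plan([(P(-18,0.5,5),T)])
E
```

```text
lip 1842 [[7.4, 21.3], [45.4, 28.4]]
lip 1919 [[7.0, -30.6], [45.3, -20.7]]
ring 2283 [33.2  0.3] r 18.9
ring 1274 [84.3  0. ] r 18.5
nose 664 [66.5 26.6] [61.1 20.9] [71.8 32.1]
[65.2 -9.9 -0. ] [62.8 -8.8 15.3]
[14.6 21.6 -0. ] [17.5 19.3 15.5]
[-2.5  0.1  0. ] [-10.    0.1 -24.4]
[1.  0.1 0. ] [1.1 0.1 0.4]
[ 4.   0.1 -0. ] [ 7.9  0.1 14.9]
linear [[0.57, 0.0, -0.04]] 
turn   [[-0.01, 0.0, -0.01]]
1 rows, end [ 0.6224 -0.0686  0.0341]
```

>>> carry_out(
  linear=[
    [0.3,0.02,-0.06],
    [0.27,0,0],
    [0,0,0],
  ],
  turn=[
    [0,0,0],
    [0,0,0],
    [0,0,0],
  ],
)

```text
time_s: 6.95
position: [0.6234, -0.0672, 0.0356]
tool_rot: [-180.0, -15.0, 87.9]
wrist_force: [0.4, -0.9, -1.1]
width: 0.0002
grip_force: 0.0
```

```bash
python3 - <<'E'
from plan import *
here()
E
```

```text
trough mm [-16.2  -0.3   6. ] rot [ 0.02  0.03 -0.07] F trough [-1.1  -0.48 -0.84] t 6.95 w 0.00019637351291221917
```

>>> carry_out(
  linear=[
    [0.2,0,0.03],
    [0.15,0,0],
    [0.1,0,0],
    [0.1,0,0],
    [0,0,0],
  ],
  turn=[
    [0,0,0],
    [0,0,0],
    [0,0,0],
    [0,0,0],
    [0,0,0],
  ],
)

```text
time_s: 7.58
position: [0.6236, -0.0523, 0.0383]
tool_rot: [-179.9, -15.0, 87.8]
wrist_force: [0.3, 0.7, 0.1]
width: -0.0001
grip_force: 0.0
```

>>> carry_out(
  linear=[
    [0.1,0,0],
    [0.1,0,0],
    [0.1,0,0],
    [0.1,0,0],
    [0,0,0],
  ],
  turn=[
    [0,0,0],
    [0,0,0],
    [0,0,0],
    [0,0,0],
    [0,0,0],
  ],
)

```text
time_s: 8.2
position: [0.6241, -0.0404, 0.0416]
tool_rot: [-179.9, -15.0, 87.8]
wrist_force: [0.2, 0.2, 0.0]
width: 0.0001
grip_force: 0.0
```

```bash
python3 - <<'E'
from plan import *
from meas import *
from rig import cams
here(); meas(cams.camera("wrist"),(O,RT),(0,210,180,370))
E
```

```text
trough mm [11.3 -0.1  4.8] rot [0.06 0.02 0.  ] F trough [ 0.17 -0.17  0.  ] t 8.2 w 9.250679765908951e-05Traceback (most recent call last):
  File "<stdin>", line 4, in <module>
  File "meas.py", line 8, in meas
    k=Y[(Y[:,1]*s>.012)&(abs(Y[:,1])<.04)&(Y[:,0]<.06)]; print("lip",len(k),(np.percentile(k,[3,97],axis=0)*1e3).round(1).tolist())
                                                                             ~~~~~~~~~~~~~^^^^^^^^^^^^^^^^^
    return _quantile_unchecked(
        a, q, axis, out, overwrite_input, method, keepdims, weights)
    return _ureduce(a,
                    func=_quantile_ureduce_func,
    ...<5 lines>...
                    overwrite_input=overwrite_input,
                    method=method)
    r = func(a, **kwargs)
    result = _quantile(arr,
                       quantiles=q,
    ...<2 lines>...
                       out=out,
                       weights=wgt)
    slices_having_nans = np.isnan(arr[-1, ...])
                                  ~~~^^^^^^^^^
IndexError: index -1 is out of bounds for axis 0 with size 0
```

```bash
sed -i 's/; print("lip"/; len(k) and print("lip"/' meas.py; python3 - <<'E'
from plan import *
from meas import *
from rig import cams
c=cams.camera("wrist"); np.savez("wrist4.npz",**c); cv2.imwrite("pics/wrist4.png",c["img"][:,:,::-1])
meas(c,(O,RT),(0,330,150,400))
E
```

```text
lip 1082 [[17.3, 21.3], [45.9, 28.8]]
lip 1030 [[16.3, -27.7], [45.9, -20.7]]
ring 1127 [48.3  0.2] r 18.9
ring 2532 [90.   0.1] r 21.5
nose 478 [66.7 26.6] [61.4 21.1] [71.9 32.3]
```

View pics/wrist4.png

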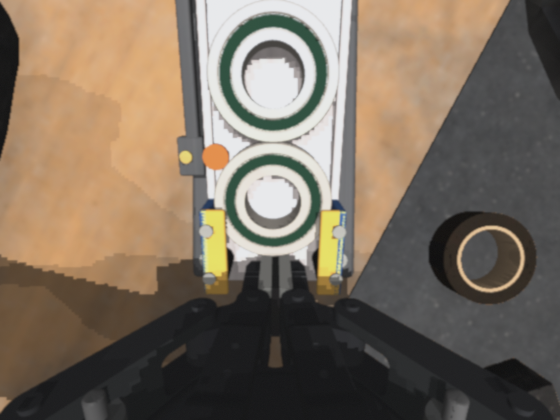

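The jammed bearing is at (273,197), now at x = 48 mm and moving ahead of the fingers. The nose is at (215,156), x = 66.5 mm. I'll go on slowly from here.

>>> carry_out(
  linear=[
    [0.06,0,0],
    [0.06,0,0],
    [0.06,0,0],
    [0.06,0,0],
    [0.06,0,0],
  ],
  turn=[
    [0,0,0],
    [0,0,0],
    [0,0,0],
    [0,0,0],
    [0,0,0],
  ],
)

```text
time_s: 8.93
position: [0.6247, -0.035, 0.0436]
tool_rot: [180.0, -14.8, 87.6]
wrist_force: [-0.3, -9.8, -0.9]
width: -0.0004
grip_force: 4.9
```

>>> carry_out(
  linear=[
    [0.06,0,0],
    [0.06,0,0],
    [0.06,0,0],
  ],
  turn=[
    [0,0,0],
    [0,0,0],
    [0,0,0],
  ],
)

```text
time_s: 9.3
position: [0.625, -0.0297, 0.045]
tool_rot: [180.0, -14.8, 87.6]
wrist_force: [-0.6, -9.0, -2.0]
width: 0.0002
grip_force: 4.2
```

```bash
python3 - <<'E'
from plan import *
from meas import *
from rig import cams
here();c=cams.camera("wrist")
meas(c,(O,RT),(0,330,150,400)); here()
E
```

```text
trough mm [22.5 -0.5  5.4] rot [-0.06 -0.2   0.15] F trough [-9.27  0.28  0.43] t 9.3 w 0.00017575006379342122
lip 642 [[27.5, 21.3], [46.5, 29.2]]
lip 633 [[26.7, -28.0], [46.4, -20.8]]
ring 773 [59.2 -1.8] r 18.9
ring 2234 [88.9 -1.5] r 21.0
nose 389 [66.9 29.1] [61.6 23.8] [72.2 34. ]
trough mm [23.1 -0.5  5.3] rot [-0.04 -0.16  0.13] F trough [-7.06 -0.67  1.42] t 9.35 w -0.000337997300660881
```

>>> carry_out(
  linear=[
    [0.06,0,0],
    [0.06,0,0],
    [0.06,0,0],
    [0.06,0,0],
  ],
  turn=[
    [0,0,0],
    [0,0,0],
    [0,0,0],
    [0,0,0],
  ],
)

```text
time_s: 9.85
position: [0.6251, -0.0217, 0.0469]
tool_rot: [-180.0, -14.9, 87.7]
wrist_force: [0.2, -6.3, -0.9]
width: -0.0002
grip_force: 2.8
```

```bash
python3 - <<'E'
from plan import *
from meas import *
from rig import cams
here();c=cams.camera("wrist")
meas(c,(O,RT),(0,330,150,400)); here()
E
```

```text
trough mm [30.7 -0.3  5.2] rot [-0.01 -0.12  0.11] F trough [-6.33 -0.49  0.77] t 9.85 w -0.00015977694462906088
lip 322 [[36.2, 21.3], [46.7, 28.3]]
lip 362 [[36.1, -30.7], [46.1, -20.9]]
ring 541 [67.1 -1.8] r 18.5
ring 2121 [87.3 -1.5] r 21.0
nose 341 [66.8 30.4] [61.4 26.3] [71.9 34.8]
trough mm [31.3 -0.3  5.1] rot [ 0.   -0.09  0.09] F trough [-3.93 -0.79  0.26] t 9.9 w -2.1338938059166733e-05
```

>>> carry_out(
  linear=[
    [0.05,0,0],
    [0.05,0,0],
    [0,0,0],
  ],
  turn=[
    [0,0,0],
    [0,0,0],
    [0,0,0],
  ],
)

```text
time_s: 10.28
position: [0.6249, -0.0166, 0.0479]
tool_rot: [-179.9, -15.0, 87.8]
wrist_force: [-0.5, -2.4, 1.0]
width: 0.0001
grip_force: 1.3
```

```bash
python3 - <<'E'
from plan import *
from meas import *
from rig import cams
here();c=cams.camera("wrist")
meas(c,(O,RT),(0,330,150,400)); here()
E
```

```text
trough mm [35.8  0.1  4.8] rot [0.07 0.03 0.02] F trough [-2.06  0.39  1.58] t 10.275 w 0.00013944706957968805
lip 229 [[39.9, 21.3], [46.5, 31.3]]
lip 248 [[40.0, -30.6], [46.0, -21.1]]
ring 381 [71.1 -1.8] r 17.4
ring 2082 [87.  -1.8] r 21.1
nose 310 [66.6 30.1] [61.5 26. ] [72.1 34.5]
trough mm [35.9  0.1  4.8] rot [0.08 0.04 0.01] F trough [-2.49  0.21  0.67] t 10.325 w -0.00023856321981944483
```

>>> carry_out(
  linear=[
    [0.05,0,0],
    [0,0,0],
  ],
  turn=[
    [0,0,0],
    [0,0,0],
  ],
)

```text
time_s: 10.58
position: [0.6249, -0.0151, 0.0483]
tool_rot: [-179.9, -15.0, 87.8]
wrist_force: [0.1, -1.1, 0.1]
width: -0.0001
grip_force: 0.8
```

>>> carry_out(
  linear=[
    [0.04,0,0],
    [0,0,0],
  ],
  turn=[
    [0,0,0],
    [0,0,0],
  ],
)

```text
time_s: 10.82
position: [0.625, -0.0141, 0.0485]
tool_rot: [-179.9, -15.0, 87.8]
wrist_force: [-1.3, -1.9, -0.1]
width: 0.0001
grip_force: 0.9
```

```bash
python3 - <<'E'
from plan import *
from meas import *
from rig import cams
here();c=cams.camera("wrist")
meas(c,(O,RT),(0,330,150,400)); here()
cv2.imwrite("pics/wrist5.png",c["img"][:,:,::-1])
E
```

```text
trough mm [38.4  0.1  4.7] rot [0.07 0.02 0.02] F trough [-1.86  1.26  0.4 ] t 10.825 w 0.0001282963875969749
lip 115 [[43.6, 21.5], [46.6, 28.5]]
lip 123 [[41.5, -28.0], [46.1, -21.3]]
ring 265 [69.6 -1.9] r 13.5
ring 2049 [86.7 -1.8] r 21.3
nose 288 [66.5 29.6] [61.5 25.6] [72.2 33.7]
trough mm [38.4  0.1  4.7] rot [0.07 0.02 0.02] F trough [-1.75  0.79  1.1 ] t 10.875 w -0.00013287631596220904
```

>>> carry_out(
  linear=[
    [0.04,0,0],
    [0,0,0],
  ],
  turn=[
    [0,0,0],
    [0,0,0],
  ],
)

```text
time_s: 11.12
position: [0.6251, -0.013, 0.0488]
tool_rot: [-179.9, -15.0, 87.8]
wrist_force: [-1.0, -1.4, -0.4]
width: 0.0
grip_force: 0.7
```

```bash
sed -i 's/((0,.06),(.06,.115))/((0,.06),(.05,.0985),(.1,.16))/' meas.py; cat > st.py <<'E'
from plan import *
from meas import *
from rig import cams
here();c=cams.camera("wrist")
meas(c,(O,RT),(0,330,150,400)); here()
cv2.imwrite("pics/last.png",c["img"][:,:,::-1])
E
python3 st.py
```

```text
trough mm [39.6 -0.   4.7] rot [0.07 0.02 0.02] F trough [-1.49  0.96 -0.03] t 11.125 w 3.603321027510634e-05
lip 68 [[43.8, 23.1], [46.3, 28.6]]
lip 84 [[43.5, -28.0], [45.8, -21.2]]
ring 217 [67.9 -1.8] r 10.9
ring 1718 [76.9 -1.8] r 19.0
ring 2628 [128.7  -1.5] r 18.9
nose 278 [66.4 29.3] [61.6 25.1] [72.4 33.3]
trough mm [39.7  0.   4.7] rot [0.07 0.03 0.02] F trough [-1.77  2.26  0.65] t 11.175 w -0.00012704877084794317
```

>>> carry_out(
  linear=[
    [0.04,0,0],
    [0,0,0],
  ],
  turn=[
    [0,0,0],
    [0,0,0],
  ],
)

```text
time_s: 11.42
position: [0.6252, -0.0118, 0.0491]
tool_rot: [-179.9, -15.0, 87.8]
wrist_force: [0.7, -1.7, 0.0]
width: -0.0
grip_force: 0.5
```

```bash
python3 st.py
```

```text
trough mm [40.8 -0.   4.7] rot [0.07 0.02 0.02] F trough [-1.64 -0.81  0.47] t 11.425 w -8.88115844404581e-06
lip 22 [[45.5, 25.2], [46.5, 28.6]]
lip 48 [[44.0, -30.8], [46.0, -22.7]]
ring 108 [65.1 -2. ] r 7.3
ring 1704 [78.  -1.9] r 19.0
ring 2613 [129.8  -1.5] r 18.9
nose 271 [66.3 28.9] [61.3 24.7] [72.1 32.9]
trough mm [40.8  0.   4.7] rot [0.07 0.02 0.02] F trough [-0.42  0.07  0.97] t 11.475 w -9.367821574696154e-05
```

>>> carry_out(
  linear=[
    [0.04,0,0],
    [0,0,0],
  ],
  turn=[
    [0,0,0],
    [0,0,0],
  ],
)

```text
time_s: 11.72
position: [0.6253, -0.0107, 0.0495]
tool_rot: [-179.9, -15.0, 87.8]
wrist_force: [-1.3, -1.0, -0.5]
width: 0.0003
grip_force: 0.3
```

```bash
python3 st.py
```

```text
trough mm [42.  -0.1  4.8] rot [0.06 0.02 0.02] F trough [-1.1   1.22 -0.21] t 11.725 w 0.0002690671243026036
lip 4 [[46.1, 26.4], [46.6, 27.2]]
lip 1 [[46.1, -28.1], [46.1, -28.1]]
ring 39 [65.6 -1.6] r 6.7
ring 1648 [79.2 -1.8] r 18.9
ring 2629 [131.   -1.4] r 18.9
nose 263 [66.3 28.5] [61.4 24.2] [72.2 32.4]
trough mm [42.  -0.1  4.8] rot [0.06 0.02 0.02] F trough [-0.93  0.4   0.28] t 11.775 w 0.00026442698345777643
```

>>> carry_out(
  linear=[
    [0.04,0,0],
    [0,0,0],
  ],
  turn=[
    [0,0,0],
    [0,0,0],
  ],
)

```text
time_s: 12.02
position: [0.6254, -0.0095, 0.0498]
tool_rot: [-179.9, -15.0, 87.8]
wrist_force: [-0.3, 0.0, -0.3]
width: 0.0001
grip_force: 0.1
```

```bash
python3 st.py
```

```text
trough mm [43.3 -0.1  4.8] rot [0.05 0.02 0.02] F trough [-0.06  0.31 -0.31] t 12.025 w 5.141439444595666e-05
ring 1543 [80.3 -1.7] r 18.9
ring 2661 [131.8  -1.4] r 19.1
nose 262 [66.3 28.2] [61.5 23.3] [72.5 32.4]
trough mm [43.2 -0.1  4.8] rot [0.06 0.02 0.02] F trough [-0.61 -0.54 -0.29] t 12.075 w -0.00021482523007328676
```

>>> carry_out(
  linear=[
    [0.04,0,0],
    [0,0,0],
  ],
  turn=[
    [0,0,0],
    [0,0,0],
  ],
)

```text
time_s: 12.32
position: [0.6253, -0.0086, 0.0501]
tool_rot: [-179.9, -15.0, 87.8]
wrist_force: [-0.1, -0.8, -0.0]
width: 0.0
grip_force: 0.2
```

```bash
python3 st.py
```

```text
trough mm [44.2 -0.   4.8] rot [0.06 0.   0.03] F trough [-0.75  0.11  0.17] t 12.325 w 4.0460670202098295e-05
ring 1426 [81.4 -1.6] r 18.9
ring 2758 [130.8  -1.3] r 20.0
nose 272 [66.2 28. ] [61.4 23.3] [72.4 32.1]
trough mm [44.2 -0.1  4.8] rot [0.06 0.01 0.03] F trough [-0.16  0.16  0.39] t 12.375 w 0.00024089986578607118
```

View pics/last.png

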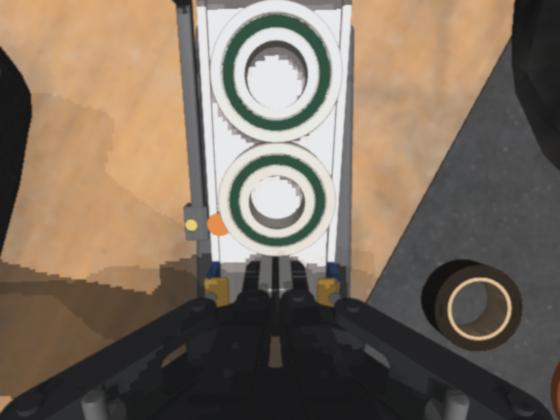

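The nudged bearing, at (276,198), is uphill of the orange nose at (217,225), which sits out behind it. I'll back off a little and check that it holds.

>>> carry_out(
  linear=[
    [-0.05,0,0],
    [-0.05,0,0],
    [-0.1,0,0],
    [0,0,0],
    [0,0,0],
  ],
  turn=[
    [0,0,0],
    [0,0,0],
    [0,0,0],
    [0,0,0],
    [0,0,0],
  ],
)

```text
time_s: 13.0
position: [0.6251, -0.0145, 0.0485]
tool_rot: [-179.9, -15.0, 87.8]
wrist_force: [0.8, 1.0, 0.8]
width: 0.0
grip_force: 0.0
```

```bash
python3 st.py
```

```text
trough mm [38.  -0.1  4.8] rot [0.05 0.   0.04] F trough [ 1.24 -0.72  0.48] t 13.0 w 1.987215040120569e-05
lip 140 [[42.2, 21.6], [46.7, 31.2]]
lip 129 [[41.6, -29.1], [46.2, -21.5]]
ring 1529 [81.3 -1.6] r 18.9
ring 2827 [130.8  -1.2] r 19.9
nose 288 [66.2 27.9] [61.6 23. ] [72.3 32.2]
trough mm [38.1 -0.   4.8] rot [0.06 0.   0.04] F trough [ 0.12 -0.13 -0.47] t 13.05 w 5.3488420716478406e-05
```

It holds at x = 81.3 mm, 15 mm past the nose. Next I'll lift the fingers clear, open and go over it.

```bash
python3 - <<'E'
from plan import *
plan([(P(38,0,60),T),(P(82,-1.3,60),T),(P(82,-1.3,20),T)],step=.025)
E
```

```text
linear [[-0.0, -0.0, -0.61], [-0.0, -0.0, -0.62], [-0.0, -0.0, -0.61], [0.73, 0.02, -0.0], [0.73, 0.02, -0.0]] 
turn   [[-0.0, -0.0, -0.0], [-0.0, -0.0, -0.0], [-0.01, -0.0, -0.0], [0.0, -0.0, -0.0], [0.0, -0.0, -0.0]]
linear [[0.0, -0.0, 0.67], [0.0, -0.0, 0.66]] 
turn   [[0.0, -0.0, -0.0], [0.0, -0.0, -0.0]]
7 rows, end [0.6279 0.0238 0.0746]
```

>>> carry_out(
  linear=[
    [0,0,-0.61],
    [0,0,-0.62],
    [0,0,-0.61],
    [0,0,0],
  ],
  turn=[
    [0,0,0],
    [0,0,0],
    [0,0,0],
    [0,0,0],
  ],
)

```text
time_s: 13.55
position: [0.6257, -0.0296, 0.1041]
tool_rot: [179.8, -15.0, 87.8]
wrist_force: [0.2, -0.2, -0.7]
width: 0.0001
grip_force: 0.0
```

>>> carry_out(
  linear=[
    [0.73,0.02,0],
    [0.73,0.02,0],
    [0,0,0],
    [0,0,0],
  ],
  turn=[
    [0,0,0],
    [0,0,0],
    [0,0,0],
    [0,0,0],
  ],
  jaw=0.82,
  force=30,
)

```text
time_s: 14.05
position: [0.6273, 0.014, 0.1129]
tool_rot: [-179.9, -15.0, 87.8]
wrist_force: [-0.6, -0.9, -0.5]
width: 0.0701
grip_force: 0.0
```

```bash
python3 st.py; python3 - <<'E'
from plan import *
plan([(P(82,-1.3,20),T),(P(82,-1.3,1.5),T)],step=.02)
E
```

```text
trough mm [82.3 -1.2 59.7] rot [ 0.09 -0.02 -0.02] F trough [-0.97  0.57 -0.21] t 14.05 w 0.07007728074014104
lip 166 [[17.9, -30.4], [31.4, -22.3]]
ring 455 [81.4 -1.6] r 18.9
ring 876 [130.4  -1.3] r 20.2
nose 23 [70.  28.5] [68.6 26.4] [71.6 31.3]
trough mm [81.7 -1.2 59.8] rot [ 0.08 -0.03  0.04] F trough [-0.22  0.04  0.23] t 14.1 w 0.06982066239203534
linear [[0.01, 0.0, 0.66], [0.0, 0.01, 0.67], [0.0, -0.0, 0.61]] 
turn   [[-0.0, 0.0, -0.0], [-0.01, 0.0, -0.0], [0.0, 0.0, -0.0]]
3 rows, end [0.6281 0.0286 0.0567]
```

View pics/last.png

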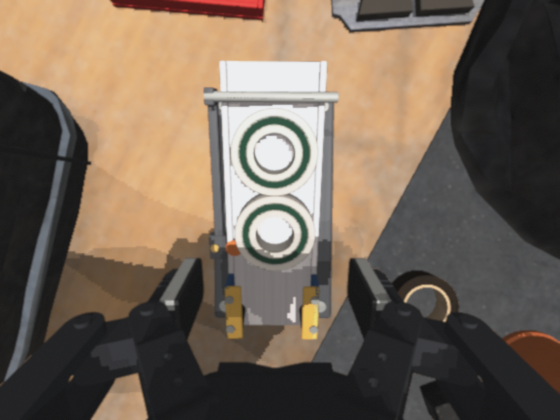

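The bearing sits at (275,230), held just above the nose at (232,247), with the open fingers either side of it. That was my last picture, so I'll go on numbers from here.

>>> carry_out(
  linear=[
    [0,0,0.66],
    [0,0,0.66],
    [0,0,0.3],
    [0,0,0],
  ],
  turn=[
    [0,0,0],
    [0,0,0],
    [0,0,0],
    [0,0,0],
  ],
)

```text
time_s: 14.6
position: [0.6273, 0.0261, 0.0649]
tool_rot: [-179.8, -15.0, 87.7]
wrist_force: [0.0, -0.2, 1.0]
width: 0.0697
grip_force: 0.0
```

>>> carry_out(
  linear=[
    [0,0,0.16],
    [0,0,0.14],
    [0,0,0],
  ],
  turn=[
    [0,0,0],
    [0,0,0],
    [0,0,0],
  ],
)

```text
time_s: 14.98
position: [0.628, 0.0284, 0.0575]
tool_rot: [-179.9, -15.0, 87.8]
wrist_force: [-0.2, 1.1, 0.1]
width: 0.0702
grip_force: 0.0
```

```bash
python3 st.py
```

```text
trough mm [81.9 -1.3  2.3] rot [0.06 0.   0.03] F trough [ 1.04  0.21 -0.21] t 14.975 w 0.07023401613276826Traceback (most recent call last):
  File "st.py", line 5, in <module>
    meas(c,(O,RT),(0,330,150,400)); here()
    ~~~~^^^^^^^^^^^^^^^^^^^^^^^^^^
  File "meas.py", line 6, in meas
    Y=pts(cv2.inRange(hsv,(22,110,110),(38,255,255)),.021)
  File "meas.py", line 5, in pts
    def pts(m,z): v,u=np.nonzero(m&W); return np.array([tr(c,a,b,f,z) for a,b in zip(u,v)])[:,:2]
                                              ~~~~~~~~~~~~~~~~~~~~~~~~~~~~~~~~~~~~~~~~~~~~~^^^^^^
IndexError: too many indices for array: array is 1-dimensional, but 2 were indexed
```

Now close gently.

>>> carry_out(
  linear=[
    [0,0,0],
    [0,0,0],
    [0,0,0],
    [0,0,0],
    [0,0,0],
  ],
  turn=[
    [0,0,0],
    [0,0,0],
    [0,0,0],
    [0,0,0],
    [0,0,0],
  ],
  jaw=0.5,
  force=35,
)

```text
time_s: 15.65
position: [0.6277, 0.0282, 0.058]
tool_rot: [-179.9, -15.0, 87.8]
wrist_force: [-3.1, -1.4, 6.2]
width: 0.0505
grip_force: 35.7
```

>>> carry_out(
  linear=[
    [0,0,-0.1],
    [0,0,-0.15],
    [0,0,-0.25],
    [0,0,-0.3],
    [0,0,0],
  ],
  turn=[
    [0,0,0],
    [0,0,0],
    [0,0,0],
    [0,0,0],
    [0,0,0],
  ],
)

```text
time_s: 16.27
position: [0.6284, 0.0217, 0.0817]
tool_rot: [180.0, -15.0, 87.8]
wrist_force: [-0.4, -0.3, -0.2]
width: 0.0503
grip_force: 36.7
```

```bash
sed -i 's/ for a,b in zip(u,v)\])\[:,:2\]/ for a,b in zip(u,v)]).reshape(-1,3)[:,:2]/' meas.py; python3 - <<'E'
from plan import *
from meas import *
from rig import cams
here()
c=cams.camera("wrist"); np.savez("wrist9.npz",**c); meas(c,(O,RT),(0,330,150,400))
# depth of green ring in tool frame
o=telemetry.observe(); R=rot(o["tool_rot"]).as_matrix(); hsv=cv2.cvtColor(c["img"],cv2.COLOR_RGB2HSV)
g=cv2.inRange(hsv,(40,80,20),(95,255,150)); g[:150]=0; g[:,:180]=0; g[:,370:]=0
w=cloud(c)[g>0]; tl=(w-o["position"])@R*1e3
k=tl[(abs(tl[:,2]+5)<25)&(np.hypot(tl[:,0],tl[:,1])<24)]
A=np.c_[k[:,:2],np.ones(len(k))]; s=np.linalg.lstsq(A,k[:,2],rcond=None)[0]
print(len(k),"tool z of ring",np.median(k[:,2]),"slopes",s, "xy",k.min(0),k.max(0))
A=np.c_[2*k[:,:2],np.ones(len(k))]; q=np.linalg.lstsq(A,(k[:,:2]**2).sum(1),rcond=None)[0]; print("centre",q[:2],np.sqrt(q[2]+q[0]**2+q[1]**2))
E
```

```text
trough mm [81.8 -1.9 27.5] rot [-0.04 -0.01  0.03] F trough [-0.34  0.43 -0.1 ] t 16.275 w 0.05028771141512894
ring 408 [66.4 -2.5] r 22.0
ring 913 [67.2 -2.4] r 22.3
ring 1260 [124.5  -1.2] r 18.9
1299 tool z of ring -11.898802657541228 slopes [ 1.19038247e-01 -1.07395055e-02 -1.10915139e+01] xy [-21.54305936 -19.29999633 -13.81722229] [23.90187139 21.47546164 14.10616057]
centre [-0.24874626  0.92198348] 19.194935581069892
```

```bash
cat > held.py <<'E'
from plan import *
from meas import *
def held(c,o,zc=-12):
    R=rot(o["tool_rot"]).as_matrix(); hsv=cv2.cvtColor(c["img"],cv2.COLOR_RGB2HSV)
    g=cv2.inRange(hsv,(40,80,20),(95,255,150)); tl=(cloud(c)[g>0]-o["position"])@R*1e3
    k=tl[(abs(tl[:,2]-zc)<6)&(np.hypot(tl[:,0],tl[:,1])<24)]
    for i in range(4):
        A=np.c_[k[:,:2],np.ones(len(k))]; s=np.linalg.lstsq(A,k[:,2],rcond=None)[0]; r=abs(k[:,2]-A@s); k=k[r<max(1.,2*np.median(r))]
    A=np.c_[2*k[:,:2],np.ones(len(k))]; q=np.linalg.lstsq(A,(k[:,:2]**2).sum(1),rcond=None)[0]
    print("held ring n",len(k),"z0",s[2].round(2),"tilt deg x,y",np.degrees(s[:2]).round(2),"centre",q[:2].round(2))
E
python3 - <<'E'
from held import *
held(load("wrist9"),telemetry.observe())
c=load("top0");hsv=cv2.cvtColor(c["img"],cv2.COLOR_RGB2HSV)
m=cv2.inRange(hsv,(0,200,120),(6,255,255))|cv2.inRange(hsv,(174,200,120),(180,255,255))
# tray in wrist view taken at last hover / current
for n in("top0","scene0"):
    c=load(n);hsv=cv2.cvtColor(c["img"],cv2.COLOR_RGB2HSV)
    m=cv2.inRange(hsv,(0,180,90),(7,255,255))|cv2.inRange(hsv,(173,180,90),(180,255,255))
    w=cloud(c); ok=(w[...,0]>.45)&(w[...,0]<.68)&(w[...,1]>.15)&(w[...,1]<.37)&(m>0)
    if n=="scene0": pass
    u8=(ok*255).astype(np.uint8); cs=max(cv2.findContours(u8,0,2)[0],key=cv2.contourArea); r=cv2.minAreaRect(cs)
    b=np.array([onplane(c,*q,[0,0,.018],[0,0,1]) for q in cv2.boxPoints(r)]); print(n,b.round(3).tolist(),"centre",b.mean(0).round(4),"floor z",np.nanmedian(w[...,2][cv2.erode(u8,np.ones((15,15)))>0]))
E
```

```text
held ring n 1149 z0 -11.91 tilt deg x,y [ 0.02 -0.18] centre [-0.74  0.96]
top0 [[0.517, 0.334, 0.018], [0.641, 0.319, 0.018], [0.624, 0.194, 0.018], [0.5, 0.21, 0.018]] centre [0.5705 0.2643 0.018 ] floor z 0.0032317807479704808
scene0 [[0.504, 0.202, 0.018], [0.504, 0.336, 0.018], [0.64, 0.316, 0.018], [0.632, 0.185, 0.018]] centre [0.57   0.2598 0.018 ] floor z 0.0032860344755509807
```

```bash
python3 - <<'E'
from plan import *
D=rot([180,0,83])
plan([(P(82,-2,110),T),([.570,.262,.16],D),([.570,.262,.06],D)],step=.025)
E
```

```text
linear [[0.0, 0.0, -0.69], [0.0, 0.0, -0.69], [0.0, 0.01, -0.69], [0.0, 0.0, -0.7], [0.76, -0.2, 0.21]] 
turn   [[0.0, 0.0, -0.0], [0.0, 0.0, -0.0], [0.0, 0.0, -0.0], [0.0, 0.0, -0.0], [-0.01, -0.14, 0.04]]
linear [[0.76, -0.21, 0.19], [0.76, -0.22, 0.17], [0.77, -0.22, 0.15], [0.77, -0.23, 0.13], [0.77, -0.23, 0.11]] 
turn   [[-0.01, -0.14, 0.04], [-0.0, -0.14, 0.04], [-0.01, -0.13, 0.04], [-0.0, -0.14, 0.04], [-0.01, -0.13, 0.05]]
linear [[0.77, -0.24, 0.1], [0.77, -0.25, 0.08], [0.77, -0.25, 0.06], [0.76, -0.26, 0.04], [0.77, -0.26, 0.02]] 
turn   [[-0.0, -0.14, 0.04], [-0.01, -0.13, 0.05], [-0.0, -0.14, 0.04], [-0.01, -0.13, 0.05], [-0.0, -0.14, 0.04]]
linear [[-0.0, 0.0, 0.67], [-0.0, 0.0, 0.67], [-0.0, 0.0, 0.67], [-0.0, 0.0, 0.66], [-0.0, 0.0, 0.67]] 
turn   [[-0.0, 0.0, 0.0], [-0.0, 0.0, 0.0], [-0.0, 0.0, 0.0], [-0.0, 0.0, 0.0], [-0.0, 0.0, 0.0]]
20 rows, end [0.57   0.2621 0.0599]
```

>>> carry_out(
  linear=[
    [0,0,-0.69],
    [0,0,-0.69],
    [0,0.01,-0.69],
    [0,0,-0.7],
    [0.76,-0.2,0.21],
  ],
  turn=[
    [0,0,0],
    [0,0,0],
    [0,0,0],
    [0,0,0],
    [-0.01,-0.14,0.04],
  ],
)

```text
time_s: 16.95
position: [0.6235, 0.0213, 0.1622]
tool_rot: [179.9, -13.5, 87.1]
wrist_force: [1.1, 1.8, -2.3]
width: 0.0502
grip_force: 36.7
```

>>> carry_out(
  linear=[
    [0.76,-0.21,0.19],
    [0.76,-0.22,0.17],
    [0.77,-0.22,0.15],
    [0.77,-0.23,0.13],
    [0.77,-0.23,0.11],
  ],
  turn=[
    [-0.01,-0.14,0.04],
    [0,-0.14,0.04],
    [-0.01,-0.13,0.04],
    [0,-0.14,0.04],
    [-0.01,-0.13,0.05],
  ],
)

```text
time_s: 17.58
position: [0.5956, 0.1444, 0.1602]
tool_rot: [-179.8, -6.8, 85.2]
wrist_force: [1.0, 0.6, -0.6]
width: 0.0503
grip_force: 36.7
```

>>> carry_out(
  linear=[
    [0.77,-0.24,0.1],
    [0.77,-0.25,0.08],
    [0.77,-0.25,0.06],
    [0.76,-0.26,0.04],
    [0.77,-0.26,0.02],
  ],
  turn=[
    [0,-0.14,0.04],
    [-0.01,-0.13,0.05],
    [0,-0.14,0.04],
    [-0.01,-0.13,0.05],
    [0,-0.14,0.04],
  ],
)

```text
time_s: 18.2
position: [0.5692, 0.2631, 0.1594]
tool_rot: [-179.9, 0.1, 83.0]
wrist_force: [0.3, 0.1, -0.8]
width: 0.0501
grip_force: 36.7
```

>>> carry_out(
  linear=[
    [0,0,0.6],
    [0,0,0.6],
    [0,0,0.6],
    [0,0,0],
    [0,0,0],
  ],
  turn=[
    [0,0,0],
    [0,0,0],
    [0,0,0],
    [0,0,0],
    [0,0,0],
  ],
)

```text
time_s: 18.82
position: [0.5702, 0.2615, 0.1058]
tool_rot: [-179.9, 0.0, 83.0]
wrist_force: [0.3, -0.1, -1.5]
width: 0.0505
grip_force: 36.7
```

```bash
python3 - <<'E'
from held import *
from rig import cams
o=telemetry.observe(); print(o["position"],o["tool_rot"],o["wrist_force"].round(1),o["width"],o["grip_force"])
c=cams.camera("wrist"); np.savez("wrist10.npz",**c); held(c,o)
hsv=cv2.cvtColor(c["img"],cv2.COLOR_RGB2HSV)
m=cv2.inRange(hsv,(0,160,70),(7,255,255))|cv2.inRange(hsv,(173,160,70),(180,255,255))
w=cloud(c); k=w[(m>0)&(w[...,2]<.03)&(abs(w[...,0]-.57)<.09)&(abs(w[...,1]-.262)<.09)]
print("tray seen",len(k),np.percentile(k,[.5,99.5],axis=0).round(4).tolist())
for z0,z1 in((-.002,.009),(.014,.022)):
    q=k[(k[:,2]>z0)&(k[:,2]<z1)]; print(len(q),np.median(q[:,2]).round(4),np.percentile(q,[1,99],axis=0).round(3).tolist())
plan([([.570,.262,.012],rot([180,0,83]))],step=.01)
E
```

```text
[0.57015357 0.26147519 0.10575479] [-1.79943423e+02  1.56168148e-02  8.29668970e+01] [ 0.3 -0.1 -1.5] 0.050515307628147245 36.72917425632477
held ring n 1029 z0 -11.43 tilt deg x,y [ 0.07 -0.12] centre [-0.63  0.71]
tray seen 19689 [[0.5067, 0.2065, 0.0026], [0.6363, 0.3327, 0.0193]]
16393 0.0043 [[0.511, 0.21, 0.003], [0.632, 0.327, 0.007]]
2761 0.0179 [[0.505, 0.205, 0.014], [0.638, 0.334, 0.02]]
linear [[0.0, -0.0, 0.31], [0.0, -0.0, 0.31], [0.0, -0.0, 0.31], [0.0, -0.0, 0.32], [0.0, -0.0, 0.31]] 
turn   [[-0.0, -0.0, -0.0], [-0.0, -0.0, -0.0], [-0.0, -0.0, -0.0], [-0.0, -0.0, -0.0], [-0.0, -0.0, -0.0]]
linear [[0.0, -0.0, 0.32], [0.0, -0.0, 0.31], [0.0, -0.0, 0.32], [0.0, -0.0, 0.31], [0.01, -0.01, 0.32]] 
turn   [[-0.0, -0.0, -0.0], [-0.0, -0.0, -0.0], [-0.0, -0.0, -0.0], [-0.0, -0.0, -0.0], [-0.0, -0.0, -0.0]]
10 rows, end [0.5699 0.2621 0.0119]
```

>>> carry_out(
  linear=[
    [0.02,0,0.6],
    [0.04,0,0.6],
    [0.04,0,0.6],
    [0,0,0.6],
    [0,0,0.4],
  ],
  turn=[
    [0,0,0],
    [0,0,0],
    [0,0,0],
    [0,0,0],
    [0,0,0],
  ],
)

```text
time_s: 19.5
position: [0.5696, 0.2649, 0.02]
tool_rot: [-179.9, 0.1, 83.0]
wrist_force: [-0.2, 0.0, -0.8]
width: 0.0504
grip_force: 36.7
```

>>> carry_out(
  linear=[
    [0,0,0.15],
    [0,0,0.08],
    [0,0,0],
    [0,0,0],
  ],
  turn=[
    [0,0,0],
    [0,0,0],
    [0,0,0],
    [0,0,0],
  ],
)

```text
time_s: 20.0
position: [0.5702, 0.2653, 0.0152]
tool_rot: [-180.0, -0.0, 83.0]
wrist_force: [-0.1, -0.3, -1.2]
width: 0.0499
grip_force: 36.7
```

>>> carry_out(
  linear=[
    [0,0,0.06],
    [0,0,0.05],
    [0,0,0.05],
    [0,0,0.04],
    [0,0,0],
  ],
  turn=[
    [0,0,0],
    [0,0,0],
    [0,0,0],
    [0,0,0],
    [0,0,0],
  ],
)

```text
time_s: 20.62
position: [0.5699, 0.2651, 0.0086]
tool_rot: [-179.9, 0.0, 83.0]
wrist_force: [-0.1, 0.6, -1.2]
width: 0.0502
grip_force: 36.7
```

>>> carry_out(
  linear=[
    [0,0,0.03],
    [0,0,0],
  ],
  turn=[
    [0,0,0],
    [0,0,0],
  ],
)

```text
time_s: 20.88
position: [0.57, 0.2652, 0.0078]
tool_rot: [-179.9, 0.0, 83.0]
wrist_force: [-0.3, -0.5, -1.4]
width: 0.0498
grip_force: 36.7
```

>>> carry_out(
  linear=[
    [0,0,0.02],
    [0,0,0],
  ],
  turn=[
    [0,0,0],
    [0,0,0],
  ],
)

```text
time_s: 21.12
position: [0.5699, 0.2652, 0.0072]
tool_rot: [-179.9, 0.0, 83.0]
wrist_force: [-0.4, -0.4, -0.5]
width: 0.0505
grip_force: 36.7
```

>>> carry_out(
  linear=[
    [0,0,0.02],
    [0,0,0],
  ],
  turn=[
    [0,0,0],
    [0,0,0],
  ],
)

```text
time_s: 21.38
position: [0.57, 0.2652, 0.0071]
tool_rot: [-179.9, -0.0, 83.0]
wrist_force: [-1.4, -0.7, 4.3]
width: 0.0504
grip_force: 37.3
```

>>> carry_out(
  linear=[
    [0,0,0.02],
    [0,0,0],
  ],
  turn=[
    [0,0,0],
    [0,0,0],
  ],
)

```text
time_s: 21.62
position: [0.57, 0.2652, 0.007]
tool_rot: [-179.9, -0.0, 83.0]
wrist_force: [-2.3, -1.3, 12.1]
width: 0.0502
grip_force: 37.9
```

>>> carry_out(
  linear=[
    [0,0,-0.02],
    [0,0,-0.01],
    [0,0,0],
  ],
  turn=[
    [0,0,0],
    [0,0,0],
    [0,0,0],
  ],
)

```text
time_s: 22.0
position: [0.57, 0.2652, 0.0071]
tool_rot: [-179.9, 0.0, 83.0]
wrist_force: [-0.3, -0.0, 4.7]
width: 0.0501
grip_force: 37.1
```

>>> carry_out(
  linear=[
    [0,0,0],
    [0,0,0],
    [0,0,0],
    [0,0,0],
  ],
  turn=[
    [0,0,0],
    [0,0,0],
    [0,0,0],
    [0,0,0],
  ],
  jaw=0.76,
)

```text
time_s: 22.5
position: [0.5699, 0.2652, 0.0069]
tool_rot: [-179.9, 0.0, 83.0]
wrist_force: [-0.3, 0.9, -0.8]
width: 0.0648
grip_force: 0.0
```

>>> carry_out(
  linear=[
    [0,0,-0.2],
    [0,0,-0.5],
    [0,0,-0.9],
    [0,0,-0.9],
    [0,0,-0.9],
  ],
  turn=[
    [0,0,0],
    [0,0,0],
    [0,0,0],
    [0,0,0],
    [0,0,0],
  ],
)

```text
time_s: 23.12
position: [0.5702, 0.2652, 0.111]
tool_rot: [-180.0, -0.0, 83.0]
wrist_force: [0.5, 0.3, -0.2]
width: 0.0649
grip_force: 0.0
```

>>> carry_out(
  linear=[
    [0,0,-0.9],
    [0,0,-0.9],
    [0,0,-0.9],
    [0,0,0],
    [0,0,0],
  ],
  turn=[
    [0,0,0],
    [0,0,0],
    [0,0,0],
    [0,0,0],
    [0,0,0],
  ],
)

```text
time_s: 23.75
position: [0.5697, 0.2653, 0.1901]
tool_rot: [-179.9, -0.0, 83.1]
wrist_force: [-0.9, 0.8, -0.1]
width: 0.0648
grip_force: 0.0
```

```bash
python3 - <<'E'
from held import *
from rig import cams
o=telemetry.observe(); print(o["position"],o["width"],o["time_s"])
c=cams.camera("wrist"); w=cloud(c); hsv=cv2.cvtColor(c["img"],cv2.COLOR_RGB2HSV)
g=cv2.inRange(hsv,(40,80,20),(95,255,150)); k=w[(g>0)&(abs(w[...,0]-.57)<.05)&(abs(w[...,1]-.265)<.05)]*1e3
A=np.c_[2*k[:,:2],np.ones(len(k))]; q=np.linalg.lstsq(A,(k[:,:2]**2).sum(1),rcond=None)[0]
s=np.linalg.lstsq(np.c_[k[:,:2]-q[:2],np.ones(len(k))],k[:,2],rcond=None)[0]
print("placed ring",len(k),q[:2],"r",np.sqrt(q[2]+q[0]**2+q[1]**2),"top z",s[2],"tilt",np.degrees(s[:2]))
t=cams.camera("top"); meas(t,(O,RT),(165,225,230,330))
print("wait px hints above; scene:"); meas(cams.camera("scene"),(O,RT),(170,275,255,325))
E
```

```text
[0.56972983 0.26528317 0.19010722] 0.06479687766473764 23.75
placed ring 61 [570.59549507 264.56497435] r 18.867247847879423 top z 18.593972694442044 tilt [0.78464944 0.31043966]
lip 56 [[5.7, 22.7], [43.4, 31.4]]
lip 79 [[4.9, -30.1], [44.4, -19.8]]
nose 3 [67.6 29.4] [65.2 25.1] [69.9 31.6]
wait px hints above; scene:
lip 70 [[4.3, 22.5], [42.9, 32.7]]
lip 57 [[4.9, -29.9], [40.0, -21.1]]
nose 1 [65.4 23.8] [65.4 23.8] [65.4 23.8]
```

```bash
python3 - <<'E'
from held import *
from rig import cams
c=cams.camera("top"); hsv=cv2.cvtColor(c["img"],cv2.COLOR_RGB2HSV); g=cv2.inRange(hsv,(35,30,40),(95,255,200))
v,u=np.nonzero(g); k=np.array([tr(c,a,b,(O,RT),.015) for a,b in zip(u,v)])[:,:2]
k=k[(k[:,0]>.0)&(k[:,0]<.18)&(abs(k[:,1])<.024)]; A=np.c_[2*k,np.ones(len(k))]; q=np.linalg.lstsq(A,(k**2).sum(1),rcond=None)[0]
print(len(k),q[:2],np.sqrt(q[2]+q[0]**2+q[1]**2))
E
```

```text
28 [ 0.07989382 -0.00213139] 0.018801137027103964
```

The waiting bearing is against the catch at x ≈ 80 mm. The other bearing lies flat in the tray, and the hand is clear.

```bash
python3 -c "
from rig import sign_off
print(sign_off())"
```

```text
the job is handed in; nothing more can be done
None
```

The jammed bearing was nudged past the catch and now lies flat in the red tray; the waiting bearing rests on the catch in the chute, and the job was handed in at about 24 s.

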